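Plug the pressure gauge into the inflator's quick coupler

TASK

Get the orange inflator ready for checking the tyres: pull the steel sleeve of its quick coupler back (down) until it stays there, then plug in the red pressure gauge from the chopping board and press it home so that the sleeve springs forward (up) again and locks it. Leave the gauge standing upright in the coupler, fully seated and let go. Leave the yellow nozzle standing where it is.

Things in the scene. Friction and masses are not known exactly. Their poses are not given: they have to be found in the camera images.
- mouth (a point): Centre of the coupler's mouth (brass rim), z up along its axis; in the middle of a fixed orange inflator, flat top 46 mm below here. Mouth 46 mm wide, tapering to a 38 mm bore; flat seat 32 mm below here. Sleeve forward: two dark latches in the bore bar a plug. Sleeve back: bore free, a blue trip disc 14 mm above the seat; the plug, pressed on it with 6 N to 5 mm above the seat, trips the sleeve.
- sleeve (a joint): Steel sleeve around the mouth, m: 0 forward (up), 0.015 back (down). Ring 60 mm across, 28 mm tall, with a flange 84 mm across, 5 mm thick, at its foot. Forward: ring's top 6 mm above the mouth, flange's top 17 mm below it. Back: flange 9 mm clear of the inflator. Snap action: held forward with 4 N; moved down over 6 mm it goes and stays back (6 N) until a plug trips it, then springs up by itself.
- gauge: Pressure gauge upright on a board 12 mm thick, 0.16 kg. Origin: centre of its underside, z up. Steel foot 30 mm across, 8 mm tall, lower edge bevelled; neck 14 mm across up to 40 mm; brass body 24 mm across up to 60; round red housing 44 mm across from 60 to 86 mm (top), white face up. Too light to trip by itself. Seated, its origin is on the seat and the sleeve's top 22 mm below the red housing.
- nozzle: Yellow nozzle, a bystander upright on the same board, about 150 mm from the gauge, either side. Same metal plug, with a yellow collar 40 mm across from 60 mm and a cone up to 98 mm. Origin: centre of its underside, z up.
There are look-alikes about, which are no part of the job. There is more than one size of the gauge; the job needs the largest.

How it is judged (in metres and radians):
On the way, in this order (a step that is already met when the one before it is completed fails the run):
1. the sleeve is pulled back and stays back, while the gauge is not yet in the coupler (value of joint sleeve above 0.012 m and horizontal distance between gauge and mouth above 0.05 m), for 0.2 s.
2. the gauge's foot is in the mouth while the sleeve is still back (value of joint sleeve above 0.008 m and horizontal distance between gauge and mouth below 0.012 m and z of gauge in the frame of mouth below -0.012 m), for 0.02 s.
At the end, for the whole second after the job is handed in: The sleeve is forward again (within 3 mm), the gauge stands upright (within 10 degrees) in the coupler, on its axis within 10 mm and down on the seat within 4 mm, at rest and let go; the yellow nozzle still stands within 30 mm of its place (value of joint sleeve below 0.003 m and horizontal distance between gauge and mouth below 0.01 m and z of gauge in the frame of mouth below -0.028 m and angle between gauge's own z axis and vertical below 0.18 rad and linear speed of gauge below 0.02 m/s and contact force between the fingers and gauge below 0.1 N and distance of nozzle from where it was at the start of the episode below 0.03 m and angle between nozzle's own z axis and vertical below 0.2 rad); the robot touches nothing.
It fails at once if the yellow nozzle is knocked over or carried off (angle between nozzle's own z axis and vertical above 0.6 rad or distance of nozzle from where it was at the start of the episode above 0.06 m).
It also fails if it takes over 54 s, if anything falls off the work surface, if the arm or the gripper's body presses on something with over 40 N, if the wrist force passes 120 N, or if a joint passes its speed limit or range.

ROBOT

A 6-joint arm with a two-finger parallel gripper is mounted at the origin on the work surface. World frame = base frame: x ahead of the robot, y to its left, z up, the work surface at z = 0. Lengths are in mm, angles in rad, forces in N, time in s.
With the tool pointing down it reaches from about 350 to 850 mm from the base axis. Payload 8.1 kg.
Tool frame: the origin (TCP) lies midway between the tips of the shut fingers; the grasp point (between the pads) lies 19 mm behind it (robot.grip_point_offset is the x of the grasp point in the tool frame, in mm); x points along the fingers, z is the direction in which the jaws open and shut, and the axes are right-handed (so a half turn about x gives the same grasp; the last joint's range is limited). The gripper opens to 93 mm and grips with 3 to 60 N. Pads are 15 mm wide; open, the fingers measure 128 mm over their backs; the gripper's body (75 mm by 188 mm) begins 65 mm behind the grasp point.
Start: joints at [1.188, 0.13, 1.488, -0, 1.523, -0.085], TCP at [176.029, 573.602, 191.535] pointing down, gripper open.
Joint ranges: [-2.96, 2.96], [-0.89, 2.26], [0.02, 2.5], [-1.34, 4.48], [0, 2.73], [-2.66, 2.66]. Speed limits (rad/s): [2.39, 2.39, 2.79, 3.14, 3.14, 3.14].

INTERFACE

Orientations are given as a 3x3 rotation matrix whose columns are the frame's x, y, z axes.
In Python, from station import robot gives the robot as it stands. Calls block until the motion is done:
- robot.reach(position, orientation): joint-space move of the TCP to a pose.
- robot.move_straight(position, orientation=None, v=150, force_limit=None): straight line of the TCP; orientation=None keeps the orientation; v is the mean speed in mm/s. With force_limit (N) it stops when the force on the tool has changed by that much, and returns True; else False.
- robot.move_j(angles): joint-space move.
- robot.set_gripper(opening, force=None): opening from 0.0 (shut) to 1.0 (fully open); force is the grip in N (None keeps the last); returns when the fingers have stopped.
- robot.dwell(seconds).
- robot.inverse_kinematics(position, orientation): joint angles nearest the present ones, or None.
- robot.get_image(name): name is "scene" or "top"; returns a dict with "frame" (420x560x3 uint8, red, green, blue), "range_z" (420x560 float32, mm along the optical axis (not along the pixel's ray), 0 where there is no reading), "camera_matrix" (3x3 intrinsics, pixels), "world_from_camera" (4x4, takes a point from camera to world coordinates). Camera axes: x right, y down, z forward; pixel columns grow to the right and rows downward; lengths in mm; the calibration is good to about 2 mm. A picture is of the moment at which its call begins.
A pose or a line that the arm cannot do raises robot.PlanningError and nothing moves.
- robot.close_job(): hands the job in, once; it reports no verdict.
Trained networks look in the newest picture that a camera, given by its name, has taken for a name from the list of things; names that differ only in an ending like _2 or _b are one class to them, and where a whole thing is asked for, a point or a joint stands for the part that bears it (a point fixed in the world has none). Each returns a list of dicts, best first, with "p" (0 to 1); they miss things now and then, are a little off and sometimes report something else, mostly with a low value. They report only what shows in the picture. A call takes as long as a camera call. They do not tell look-alikes from the thing itself.
- robot.spot_in(camera, thing): "at" ([x, y, z] in mm, in world coordinates, good to about 4 mm: the middle of the surface that is visible of it).
- robot.place_of(camera, thing): "at" ([x, y, z] in mm, in world coordinates, good to about 4 mm: a listed point, or the origin of a listed thing).
Readings, each from a call of its own:
- robot.read_time_s(): time.
- robot.read_qpos(): joint angles.
- robot.read_joint_vel(): joint speeds.
- robot.read_tau(): joint torques, N m.
- robot.read_tool_pos(): TCP position.
- robot.read_eef_rot(): TCP orientation.
- robot.read_contact_force(): force on the tool from outside, world axes, zero at the start.
- robot.read_ft_torque(): the same for the moment, N m.
- robot.read_grip_width(): opening from 0.0 (shut) to 1.0 (fully open).
Only numpy, scipy, OpenCV 4.12 (cv2) and the standard library are available. Lean on these libraries where they do the work, as an engineer would, in place of code of your own. Each camera call takes 0.05 s, during which the arm holds its last target.

## Working session

There is one attempt and no reset: what is moved stays moved. The work goes in short steps, each a Python script; the robot and the scene stay as the last script left them, time stands still between calls to the robot, and variables do not carry over. Pictures are saved under pics/ and viewed, and the job is handed in when it is done.

```bash
mkdir -p pics; ls; cat > h.py <<'E'
import numpy as np, cv2
from station import robot
def snap(cam,fn):
    d=robot.get_image(cam); cv2.imwrite('pics/'+fn,d['frame'][:,:,::-1]); np.savez('pics/'+fn[:-4]+'.npz',**d); return d
def cloud(d):
    K=np.array(d['camera_matrix']);T=np.array(d['world_from_camera']);z=d['range_z']
    v,u=np.mgrid[:z.shape[0],:z.shape[1]]
    p=np.stack([(u-K[0,2])/K[0,0]*z,(v-K[1,2])/K[1,1]*z,z,np.ones_like(z)],-1)@T.T
    return p[...,:3]
def proj(d,p):
    T=np.linalg.inv(d['world_from_camera']);q=T@np.append(p,1);k=d['camera_matrix']@q[:3];return k[:2]/k[2]
E
python3 - <<'E'
from h import *
for c in('scene','top'):
    d=snap(c,c+'0.png'); print(d['world_from_camera'])
    for t in('gauge','nozzle','mouth','sleeve'):
        for f in('spot_in','place_of'):
            try:
                for r in getattr(robot,f)(c,t): print(c,t,f,np.round(r['at']),round(r['p'],2),np.round(proj(d,r['at'])))
            except Exception as e: print(c,t,f,e)
print(robot.read_time_s())
E
```

```text
pics
[[-6.98347055e-01  4.02809769e-01 -5.91655035e-01  1.03549245e+03]
 [ 7.15756930e-01  3.95141572e-01 -5.75808264e-01  5.91372900e+02]
 [ 1.84630657e-03 -8.25595196e-01 -5.64259836e-01  6.10121700e+02]
 [ 0.00000000e+00  0.00000000e+00  0.00000000e+00  1.00000000e+00]]
scene gauge spot_in [552. 271.  96.] 0.72 [345. 264.]
scene gauge spot_in [528. 380.  55.] 0.61 [399. 303.]
scene gauge spot_in [426. 245.  55.] 0.58 [370. 244.]
scene gauge place_of [547. 265.  17.] 0.89 [341. 291.]
scene gauge place_of [525. 378.   3.] 0.77 [395. 320.]
scene gauge place_of [421. 244.  -1.] 0.6 [368. 263.]
scene gauge place_of [ 513. -164.  106.] 0.55 [219. 173.]
scene nozzle spot_in [569. 125.  77.] 0.82 [284. 242.]
scene nozzle place_of [560. 118.  12.] 0.6 [285. 262.]
scene mouth spot_in [ 522. -152.   95.] 0.87 [220. 180.]
scene mouth place_of [ 513. -168.  107.] 0.63 [218. 172.]
scene sleeve spot_in [ 527. -145.   93.] 0.68 [220. 182.]
scene sleeve place_of it knows: gauge, mouth, nozzle
[[-1.27198789e-02 -9.86592707e-01  1.62705366e-01  3.49825132e+02]
 [-9.99840939e-01  1.05148963e-02 -1.44
[... 162 characters left out ...]

top gauge spot_in [547. 265. 100.] 0.67 [192. 186.]
top gauge spot_in [524. 374.  59.] 0.56 [147. 200.]
top gauge spot_in [418. 238.  54.] 0.55 [206. 246.]
top gauge place_of [552. 269.  12.] 0.94 [197. 191.]
top gauge place_of [418. 240.  -5.] 0.76 [210. 247.]
top gauge place_of [524. 378.  -4.] 0.62 [153. 204.]
top gauge place_of [ 517. -162.  108.] 0.33 [387. 197.]
top nozzle spot_in [ 515. -164.   92.] 0.56 [386. 199.]
top nozzle spot_in [558. 118.  85.] 0.53 [259. 182.]
top nozzle place_of [564. 119.  12.] 0.79 [260. 186.]
top mouth spot_in [ 512. -160.   90.] 0.55 [385. 200.]
top mouth place_of [ 513. -163.  109.] 0.62 [388. 198.]
top sleeve place_of it knows: gauge, mouth, nozzle
0.8
```

View pics/scene0.png

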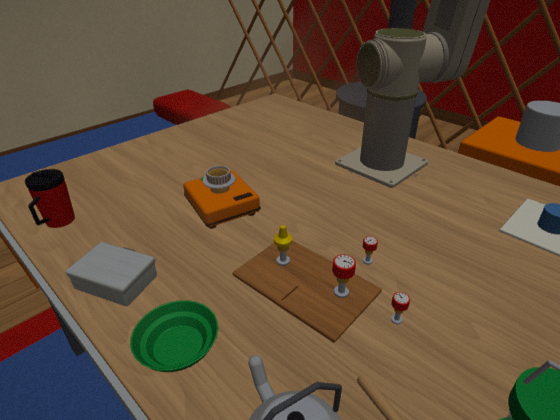

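View pics/top0.png

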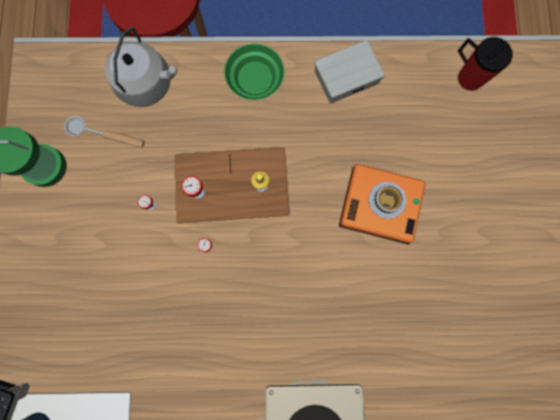

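```bash
python3 - <<'E'
import numpy as np, cv2
from h import cloud
def fit(P):
    c,r=cv2.minEnclosingCircle(P[:,:2].astype(np.float32)); return np.round(c,1),round(r,1),np.round(np.median(P[:,:2],0),1)
for c in('scene','top'):
    d=dict(np.load(f'pics/{c}0.npz')); P=cloud(d); ok=d['range_z']>0
    for n,xy,r,zs in(('gauge',(549,267),35,(85,115)),('small1',(525,377),30,(40,75)),('small2',(420,242),30,(40,75)),('noz',(562,118),30,(68,120)),('sleeve',(514,-163),60,(40,130))):
        m=ok&(np.hypot(P[...,0]-xy[0],P[...,1]-xy[1])<r)&(P[...,2]>zs[0])&(P[...,2]<zs[1])
        Q=P[m]; h,e=np.histogram(Q[:,2],np.arange(0,140,4))
        print(c,n,len(Q),[(int(a),int(b)) for a,b in zip(e,h) if b])
        t=Q[Q[:,2]>np.percentile(Q[:,2],70)-3]
        print('  top z',np.round(np.percentile(Q[:,2],[50,90,98]),1),'fit',fit(t) if len(t) else 0)
    for n,xy,r in(('board',(555,195),25),('infl',(514,-163),110)):
        m=ok&(np.hypot(P[...,0]-xy[0],P[...,1]-xy[1])<r); h,e=np.histogram(P[m][:,2],np.arange(-4,140,4)); print(c,n,[(int(a),int(b)) for a,b in zip(e,h) if b])
E
```

```text
scene gauge 390 [(84, 30), (88, 30), (92, 43), (96, 203), (100, 84)]
  top z [ 99.  100.5 101.2] fit (array([549.4, 267.2]), 23.0, array([552. , 267.5]))
scene small1 285 [(44, 19), (48, 26), (52, 31), (56, 26), (60, 141), (64, 42)]
  top z [62.4 64.1 65. ] fit (array([522.1, 378.6]), 16.7, array([523.7, 379.7]))
scene small2 195 [(40, 1), (44, 12), (48, 21), (52, 23), (56, 19), (60, 78), (64, 41)]
  top z [62.3 64.4 65.5] fit (array([422.2, 242.3]), 16.9, array([423.9, 242.6]))
scene noz 268 [(72, 17), (76, 27), (80, 77), (84, 53), (88, 18), (92, 10), (96, 17), (100, 14), (104, 10), (108, 22), (112, 3)]
  top z [ 84.8 107.1 111.4] fit (array([566. , 117.3]), 9.7, array([569.1, 120.1]))
scene sleeve 1171 [(56, 52), (60, 478), (64, 26), (68, 26), (72, 14), (84, 24), (88, 173), (92, 47), (96, 61), (100, 59), (104, 88), (108, 67), (112, 56)]
  top z [ 72.4 108.3 113.2] fit (array([ 519.4, -161.7]), 37.3, array([ 516.9, -163.4]))
scene board [(8, 45), (12, 263), (16, 1)]
scene infl [(-4, 124), (0, 827), (4, 25), (8, 1), (12, 29), (16, 48), (20, 75), (24, 117), (28, 89), (32, 88), (36, 10
[... 829 characters left out ...]
.3] fit (array([562.6, 117.6]), 18.0, array([559.4, 117. ]))
top sleeve 2112 [(52, 7), (56, 388), (60, 608), (64, 17), (68, 9), (72, 120), (76, 30), (80, 7), (84, 87), (88, 343), (92, 80), (96, 50), (100, 83), (104, 121), (108, 94), (112, 66), (116, 2)]
  top z [ 73.3 106.3 112.9] fit (array([ 513. , -164.9]), 42.0, array([ 510.5, -162.8]))
top board [(4, 1), (8, 122), (12, 206), (16, 5)]
top infl [(-4, 589), (0, 894), (4, 54), (16, 1), (20, 37), (24, 60), (28, 27), (32, 29), (36, 29), (40, 30), (44, 28), (48, 47), (52, 149), (56, 1455), (60, 1911), (64, 79), (68, 9), (72, 120), (76, 30), (80, 7), (84, 87), (88, 343), (92, 80), (96, 50), (100, 83), (104, 121), (108, 94), (112, 66), (116, 2)]
```

The scene view shows the large gauge on the board at (343,268), the nozzle at (283,240) and the inflator's coupler at (218,175). The two smaller gauges, at (370,243) and (400,302), are off the board. In the top view the gauge is at (192,187) and the coupler at (387,200). Next I'll refine the coupler's axis.

```bash
python3 - <<'E'
from h import *
from scipy.optimize import least_squares
for c in('scene','top'):
    d=dict(np.load(f'pics/{c}0.npz')); P=cloud(d); ok=d['range_z']>0
    R=np.hypot(P[...,0]-514,P[...,1]+163)
    for lo,hi,rm,r0 in((108,116,40,None),(85,92,48,42)):
        m=ok&(R<rm)&(P[...,2]>lo)&(P[...,2]<hi)&(R>(15 if r0 is None else 28)); Q=P[m]
        # angular coverage outer hull
        f=least_squares(lambda q:np.hypot(Q[:,0]-q[0],Q[:,1]-q[1])-q[2],[514,-163,28],loss='soft_l1')
        hull=cv2.convexHull(Q[:,:2].astype(np.float32))
        print(c,lo,len(Q),np.round(f.x,1),'hull circ',cv2.minEnclosingCircle(hull),'z',np.round(np.median(Q[:,2]),1))
    img=d['frame'][:,:,::-1]; k=proj(d,np.array([514,-163,106.])); u,v=map(int,k)
    s=img[v-45:v+45,u-60:u+60].copy(); s=cv2.resize(s,None,fx=6,fy=6,interpolation=cv2.INTER_CUBIC)
    for r,z,col in((30,112,(0,255,0)),(42,89,(255,0,255)),(23,106,(255,255,0))):
        pts=[((proj(d,np.array([514+r*np.cos(a),-163.5+r*np.sin(a),z]))-[u-60,v-45]+.5)*6) for a in np.linspace(0,6.28,60)]
        cv2.polylines(s,[np.int32(pts)],True,col,1)
    cv2.imwrite(f'pics/{c}_z.png',s)
print(np.round(robot.read_eef_rot(),3),robot.grip_point_offset, robot.read_contact_force())
E
```

```text
scene 108 123 [ 516.2 -165.6   28.3] hull circ ((515.4690551757812, -165.86557006835938), 31.93599510192871) z 111.8
scene 85 167 [ 515.5 -165.4   37.5] hull circ ((515.2406616210938, -164.82257080078125), 42.55326461791992) z 89.9
top 108 160 [ 513.  -164.8   28.2] hull circ ((512.7180786132812, -165.17684936523438), 30.90346336364746) z 111.8
top 85 399 [ 514.1 -166.6   37.4] hull circ ((513.334716796875, -165.2959747314453), 42.35761260986328) z 89.4
[[ 0.    -0.956  0.293]
 [ 0.     0.293  0.956]
 [-1.     0.     0.   ]] -18.8 [-0.50966062  0.6708306   0.28491135]
```

View pics/top_z.png

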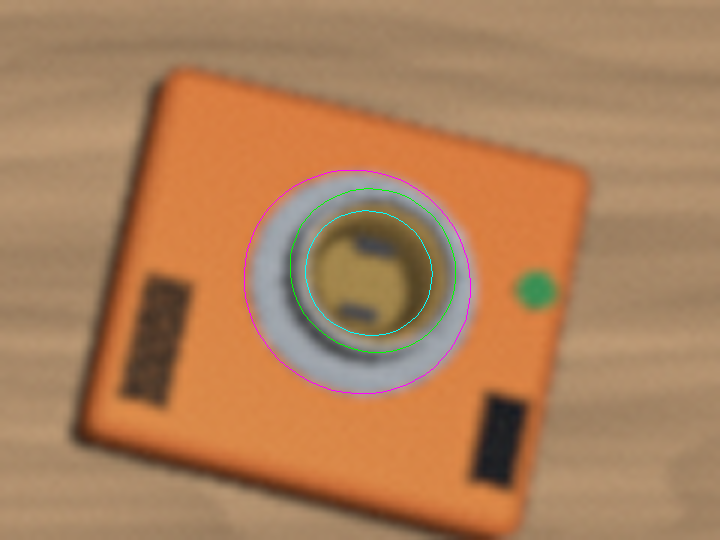

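View pics/scene_z.png

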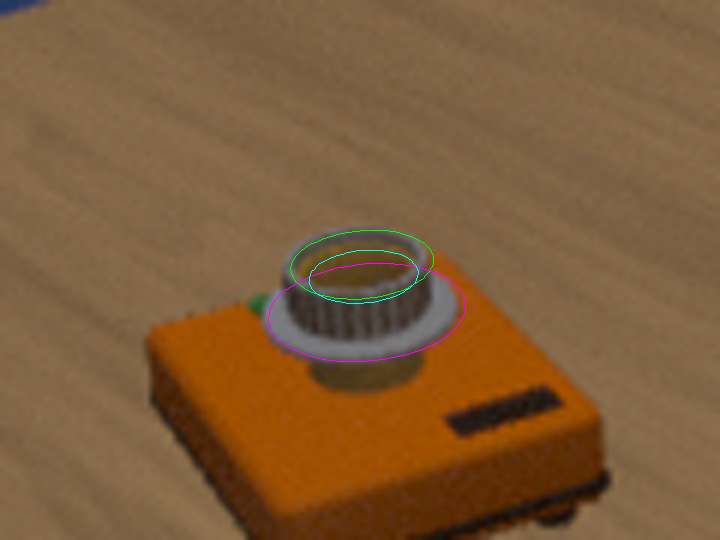

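Both overlays run about 0.5–1 px off, so I put the mouth at about (514, -165, 106). Now I'll push the flange down with the fingertips.

```bash
python3 - <<'E'
from h import *
R=np.array([[0,-1,0],[0,0,1],[-1,0,0]],float); R[:,1]=np.cross(R[:,2],R[:,0])
print(R, robot.inverse_kinematics([514,-165,150],R))
robot.set_gripper(0.77)
robot.reach([514,-165,160],R)
robot.move_straight([514,-165,98],v=100)
f0=robot.read_contact_force()
hit=robot.move_straight([514,-165,80],v=25,force_limit=20)
print(hit,robot.read_tool_pos(),robot.read_contact_force()-f0)
if not hit:
    hit=robot.move_straight([514,-165,76.5],v=25,force_limit=20)
    print(hit,robot.read_tool_pos(),robot.read_contact_force()-f0)
robot.move_straight([514,-165,160],v=150)
robot.reach([450,0,200],R)
for c in('scene','top'):
    d=snap(c,c+'1.png');P=cloud(d);m=(d['range_z']>0)&(np.hypot(P[...,0]-514,P[...,1]+165)<44)
    h,e=np.histogram(P[m][:,2],np.arange(50,124,3));print(c,[(int(a),int(b)) for a,b in zip(e,h) if b])
    u,v=map(int,proj(d,np.array([514,-163,106.])));cv2.imwrite(f'pics/{c}1_z.png',cv2.resize(d['frame'][v-45:v+45,u-60:u+60,::-1],None,fx=5,fy=5))
print(robot.read_time_s())
E
```

```text
[[ 0. -1.  0.]
 [ 0.  0.  1.]
 [-1.  0.  0.]] [-4.05607076e-01 -9.18828542e-03  1.70962896e+00 -4.44089210e-16
  1.44115198e+00 -1.97640340e+00]
False [ 514.09907691 -165.0375668    80.13019643] [-0.50630499  0.82607445 -1.04440188]
False [ 513.84533435 -164.92533132   76.28477928] [-0.06976938  0.49704962 -1.752126  ]
scene [(56, 2), (59, 172), (62, 59), (65, 25), (68, 17), (71, 15), (74, 6), (83, 7), (86, 40), (89, 151), (92, 32), (95, 47), (98, 43), (101, 47), (104, 62), (107, 58), (110, 61), (113, 27)]
top []
7.7333
```

```bash
python3 - <<'E'
from h import *
print(robot.read_grip_width(),robot.read_qpos())
E
ls pics
```

```text
0.7689185438469318 [-1.16143121e-01 -2.88126109e-01  1.87098711e+00 -4.59082262e-04
  1.55996320e+00 -1.68565327e+00]
scene0.npz
scene0.png
scene1.npz
scene1.png
scene1_z.png
scene_z.png
top0.npz
top0.png
top1.npz
top1.png
top1_z.png
top_z.png
```

View pics/scene1.png

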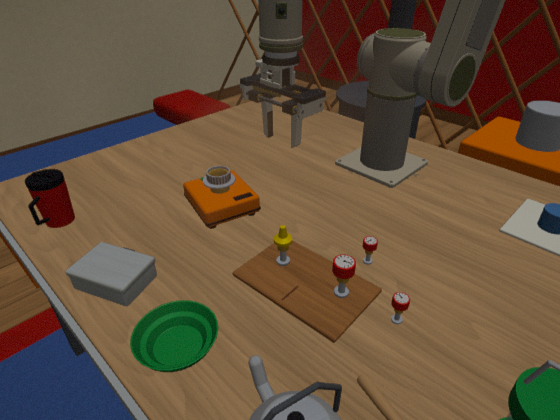

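View pics/scene1_z.png

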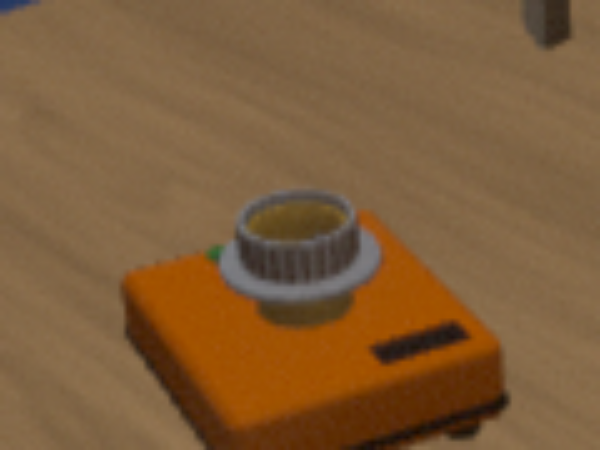

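The sleeve is still forward: the scene crop shows its ring clear above the mouth, and there was almost no contact force. The open fingertips may sit higher than the TCP, so I'll measure them from the depth image.

```bash
python3 - <<'E'
from h import *
d=dict(np.load('pics/scene1.npz'));P=cloud(d)
print(robot.read_tool_pos())
m=(d['range_z']>0)&(np.abs(P[...,0]-450)<40)&(np.abs(P[...,1])<80)&(P[...,2]>150)&(P[...,2]<260)
Q=P[m]
for lo,hi in((-80,0),(0,80)):
    q=Q[(Q[:,1]>lo)&(Q[:,1]<hi)]; q=q[q[:,2]<240]
    print(len(q),np.round(np.percentile(q[:,2],[0,1,3,10]),1),np.round(np.percentile(q[q[:,2]<225][:,1],[0,2,50,98,100]),1))
E
```

```text
[450.13492135  -1.15612032 199.15637864]Traceback (most recent call last):
  File "<stdin>", line 8, in <module>
    return _quantile_unchecked(
        a, q, axis, out, overwrite_input, method, keepdims, weights)
    return _ureduce(a,
                    func=_quantile_ureduce_func,
    ...<5 lines>...
                    overwrite_input=overwrite_input,
                    method=method)
    r = func(a, **kwargs)
    result = _quantile(arr,
                       quantiles=q,
    ...<2 lines>...
                       out=out,
                       weights=wgt)
    slices_having_nans = np.isnan(arr[-1, ...])
                                  ~~~^^^^^^^^^
IndexError: index -1 is out of bounds for axis 0 with size 0
```

```bash
python3 - <<'E'
from h import *
d=dict(np.load('pics/scene1.npz'));P=cloud(d)
for (u,v) in((268,134),(296,140),(268,125),(296,130),(268,110),(297,115)): 
    w=P[v-1:v+2,u-1:u+2].reshape(-1,3); print(u,v,np.round(np.median(w,0),1))
print(np.round(proj(d,[450,-36,200])),np.round(proj(d,[450,36,200])),np.round(proj(d,[450,0,200])))
E
python3 -c "
import cv2;a=cv2.imread('pics/scene1.png')[60:170,210:350];cv2.imwrite('pics/grip1.png',cv2.resize(a,None,fx=5,fy=5))"
```

```text
268 134 [456.  -38.3 234.5]
296 140 [455.9  48.7 248.3]
268 125 [455.7 -37.7 256.5]
296 130 [457.2  50.4 271.5]
268 110 [454.  -38.3 291.3]
297 115 [484.6  77.9 318.1]
[271. 147.] [293. 157.] [282. 152.]
```

View pics/grip1.png

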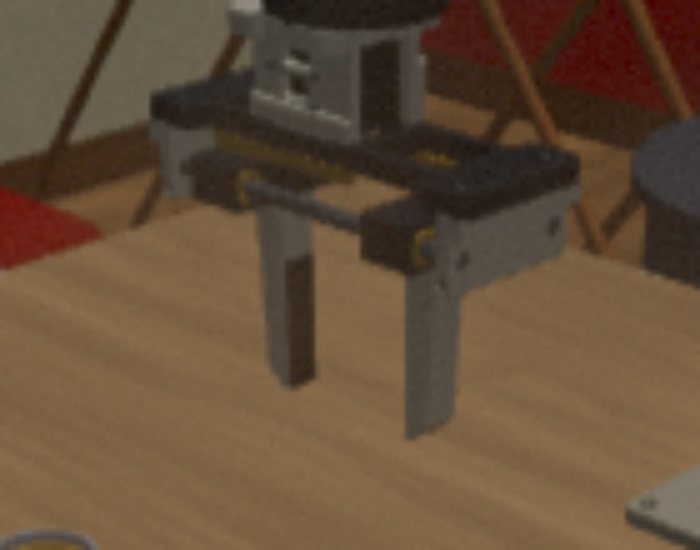

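The fingertips show at pixels (268,137) and (292,147), about 10 px above where z=200 should project. I'll check that again with the arm at rest, fingers shut and open.

```bash
cat > tip.py <<'E'
from h import *
def tips(fn,x,y):
    d=snap('scene',fn);P=cloud(d);t=robot.read_tool_pos()
    m=(d['range_z']>0)&(np.abs(P[...,0]-t[0])<30)&(np.abs(P[...,1]-t[1])<85)&(P[...,2]>t[2]-40)&(P[...,2]<t[2]+90)&(P[...,2]>130)
    Q=P[m]
    print(t,len(Q))
    for lo,hi in((-85,0),(0,85)):
        q=Q[(Q[:,1]-t[1]>lo)&(Q[:,1]-t[1]<hi)]
        if len(q): print(lo,len(q),'zmin',np.round(np.percentile(q[:,2],[0,1,3,10]),1),'y',np.round(np.percentile(q[:,1]-t[1],[0,2,50,98,100]),1))
E
python3 - <<'E'
from tip import *
tips('g2.png',0,0)
robot.set_gripper(0.0)
tips('g3.png',0,0)
a=[cv2.imread(f'pics/g{i}.png')[70:170,210:350] for i in(2,3)]
cv2.imwrite('pics/g23.png',cv2.resize(np.hstack(a),None,fx=2.8,fy=2.8,interpolation=cv2.INTER_CUBIC))
print(robot.read_time_s(),robot.read_grip_width())
E
```

```text
[450.10958854  -1.21073317 199.19271228] 510
-85 260 zmin [227.  228.2 229.8 235.3] y [-53.2 -52.1 -38.1 -35.1 -34.2]
0 250 zmin [227.  229.  232.4 238.7] y [36.6 37.8 49.2 53.4 54.8]
[4.50013194e+02 1.38076155e-02 2.00012733e+02] 383
-85 136 zmin [228.9 229.7 231.9 237.5] y [-18.4 -17.1  -7.7  -0.5  -0. ]
0 247 zmin [228.5 231.1 233.3 240.1] y [ 0.2  0.6 13.4 17.4 17.9]
9.0167 0.0032739957954210875
```

View pics/g23.png

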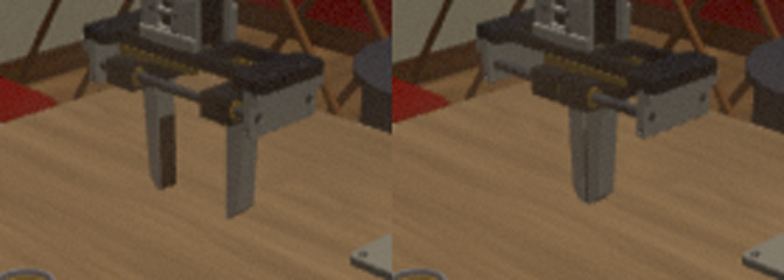

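With the fingers shut or open, the real tips sit about 28 mm above the reported TCP. The camera finds the table at z=0, so I trust its heights and will command TCP z = tip z − 28. The first touch will confirm it.

```bash
python3 - <<'E'
from h import *
robot.set_gripper(0.77)
robot.reach([514,-165,100],None) if False else robot.move_straight([514,-165,130],v=250)
robot.move_straight([514,-165,72],v=120)
f0=robot.read_contact_force()
for z in(64,58,52,48.5):
    hit=robot.move_straight([514,-165,z],v=25,force_limit=20)
    print(z,hit,robot.read_tool_pos(),robot.read_contact_force()-f0)
    if hit: break
d=snap('scene','s3.png');u,v=map(int,proj(d,np.array([514,-163,106.])));cv2.imwrite('pics/s3_z.png',cv2.resize(d['frame'][v-70:v+45,u-60:u+60,::-1],None,fx=5,fy=5))
print(robot.read_time_s())
E
```

```text
64 False [ 513.90570043 -164.97758276   63.91809327] [-0.4468077   0.6400383  -0.53110766]
58 False [ 513.92308053 -164.99266092   57.86042439] [-1.05063195 -0.91274076  0.85824611]
52 False [ 513.66406153 -164.85638534   51.51765252] [-0.39068957 -0.7164642  -1.45832401]
48.5 False [ 513.80877212 -164.92316839   48.24001048] [-0.42961652 -0.09458023 -0.72591938]
13.3583
```

View pics/s3_z.png

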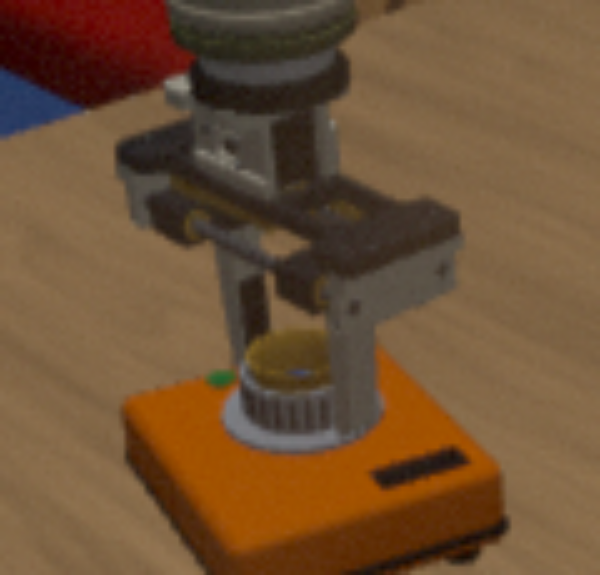

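The sleeve is back: in the crop the brass mouth now stands above the ring, and its blue disc shows inside. The 28 mm offset is confirmed. Now I'll grasp the gauge.

```bash
python3 - <<'E'
from h import *
R=np.array([[0,-1,0],[0,0,1],[-1,0,0]],float)
robot.move_straight([514,-165,130],v=200)
robot.reach([548.5,267.3,130],R)
d=snap('scene','s4.png')
for r in robot.place_of('scene','gauge')[:2]: print(r)
P=cloud(d);m=(d['range_z']>0)&(np.hypot(P[...,0]-514,P[...,1]+165)<44)
h,e=np.histogram(P[m][:,2],np.arange(50,124,3));print([(int(a),int(b)) for a,b in zip(e,h) if b])
f0=robot.read_contact_force()
print(robot.move_straight([548.5,267.3,38],v=100,force_limit=15),robot.read_tool_pos())
robot.set_gripper(0.0,force=35)
print('w',robot.read_grip_width()*93)
robot.move_straight([548.5,267.3,150],v=150)
print('w',robot.read_grip_width()*93,robot.read_contact_force()-f0)
d=snap('scene','s5.png')
print(robot.read_time_s())
E
```

```text
{'at': [547.4, 266.1, 16.0], 'p': 0.98}
{'at': [521.8, 373.2, 0.4], 'p': 0.56}
[(56, 1), (59, 109), (62, 30), (68, 2), (71, 40), (74, 132), (77, 35), (80, 22), (83, 27), (86, 42), (89, 37), (92, 48), (95, 66), (98, 60), (101, 31), (104, 49), (107, 21)]
False [549.2052977  267.59145402  38.94669401]
w 43.207934167372265
w 43.13293561890716 [-0.62626959 -0.26305398 -1.24523238]
18.1917
```

View pics/s5.png

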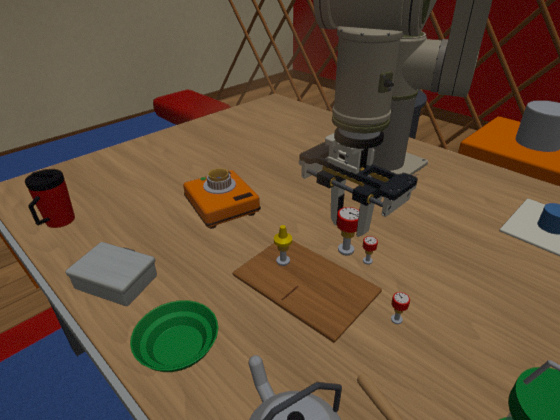

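The gauge is held upright, with its housing at (347,222) and foot at (347,249). I'll carry it high over to the coupler and compare its foot with the mouth there.

```bash
python3 - <<'E'
from h import *
from scipy.optimize import least_squares
R=np.array([[0,-1,0],[0,0,1],[-1,0,0]],float)
robot.move_straight([548.5,267.3,190],v=200)
robot.reach([514,-165,190],R)
robot.move_straight([514,-165,150],v=150)
t=robot.read_tool_pos()
for r in robot.place_of('scene','gauge')[:2] if False else []: pass
d=snap('scene','s6.png');P=cloud(d);ok=d['range_z']>0
for r in robot.place_of('scene','gauge')[:2]: print(r)
for r in robot.place_of('scene','mouth')[:2]: print(r)
print(t)
for lo,hi,r0 in((112,134,15),(136,162,7),(166,182,12),(183,188,22)):
    m=ok&(np.hypot(P[...,0]-514,P[...,1]+165)<30)&(P[...,2]>lo)&(P[...,2]<hi);Q=P[m]
    if len(Q)<8: print(lo,len(Q));continue
    f=least_squares(lambda q:np.hypot(Q[:,0]-q[0],Q[:,1]-q[1])-r0,[514,-165],loss='soft_l1')
    print(lo,len(Q),np.round(f.x,1),'z',np.round(np.percentile(Q[:,2],[1,50,99]),1))
u,v=map(int,proj(d,np.array([514,-165,125.])));cv2.imwrite('pics/s6_z.png',cv2.resize(d['frame'][v-65:v+45,u-60:u+60,::-1],None,fx=5,fy=5,interpolation=cv2.INTER_CUBIC))
print(robot.read_time_s())
E
```

```text
{'at': [513.7, -166.4, 124.1], 'p': 0.83}
{'at': [422.1, 243.4, -1.3], 'p': 0.61}
{'at': [514.1, -167.6, 108.1], 'p': 0.56}
[ 513.75249591 -164.13656596  149.61600203]
112 58 [ 514.  -166.6] z [124.5 131.8 133.8]
136 53 [ 514.7 -165.7] z [136.2 148.4 161.3]
166 50 [ 514.7 -164.6] z [166.1 173.1 181.1]
183 14 [ 512.6 -160.6] z [183.6 187.1 187.6]
20.7
```

View pics/s6_z.png

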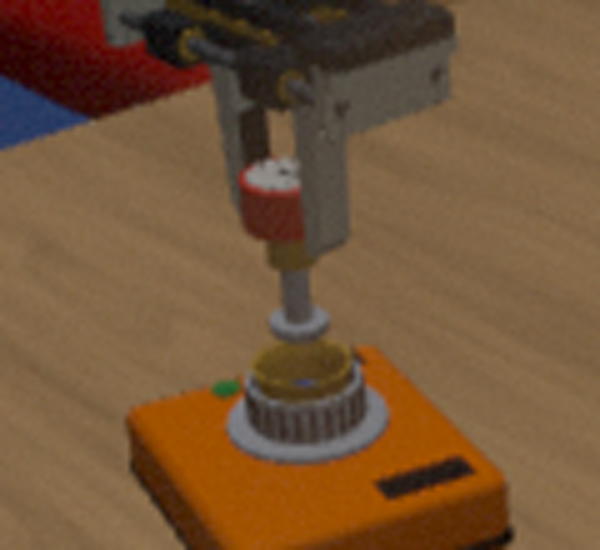

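The foot sits over the mouth to within about 2 mm: it is at (299,322) in the crop and the mouth at (301,370). The gauge's origin is about 25.5 mm below the TCP, so seating should come at TCP ≈ 99.5. I'll insert it under a force limit.

```bash
python3 - <<'E'
from h import *
robot.dwell(0.2)
f0=robot.read_contact_force()
for z,v in((118,60),(112,20),(105,20),(101,15),(98,10)):
    hit=robot.move_straight([514,-165,z],v=v,force_limit=22)
    print(z,hit,np.round(robot.read_tool_pos(),1),np.round(robot.read_contact_force()-f0,1),robot.read_grip_width()*93)
    if hit: break
d=snap('scene','s7.png')
u,v=map(int,proj(d,np.array([514,-165,125.])));cv2.imwrite('pics/s7_z.png',cv2.resize(d['frame'][v-65:v+45,u-60:u+60,::-1],None,fx=5,fy=5,interpolation=cv2.INTER_CUBIC))
print(robot.read_time_s())
E
```

```text
118 False [ 514.  -165.   117.9] [ 0.8 -0.6  0.4] 43.86108512599697
112 False [ 514.7 -165.3  112.8] [0.6 0.7 6.6] 43.370584412347156
105 False [ 513.2 -164.6  104.1] [ 0.8 -0.7  1.4] 43.381075519814836
101 False [ 513.9 -164.9  100.8] [ 0.5 -0.2  1. ] 43.55207540231057
98 False [ 514.9 -165.2  100.1] [-3.7  1.6 13.7] 43.018704106613136
23.45
```

View pics/s7_z.png

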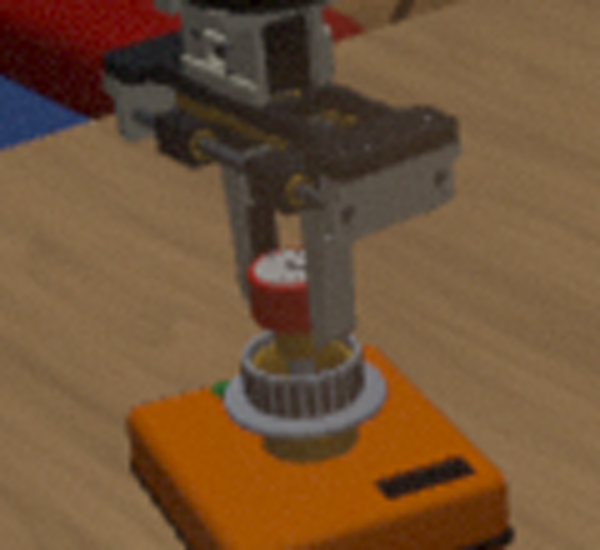

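The trip felt as expected (about 6.6 N, then a drop), and the sleeve is up in the crop. The 13.7 N at TCP 100.1 is the seat. Now I'll release, back off and check.

```bash
python3 - <<'E'
from h import *
R=np.array([[0,-1,0],[0,0,1],[-1,0,0]],float)
robot.move_straight([514,-165,100],v=20)
robot.set_gripper(0.75)
robot.move_straight([514,-165,200],v=120)
robot.reach([440,60,230],R)
robot.dwell(0.3)
for c in('scene','top'):
    d=snap(c,c+'8.png');P=cloud(d);ok=d['range_z']>0
    for t in('gauge','nozzle','mouth'):
        print(c,t,[(np.round(r['at']),r['p']) for r in robot.place_of(c,t)])
    R_=np.hypot(P[...,0]-514,P[...,1]+165)
    m=ok&(R_<50)
    h,e=np.histogram(P[m][:,2],np.arange(50,180,4));print([(int(a),int(b)) for a,b in zip(e,h) if b])
    Q=P[ok&(R_<32)&(P[...,2]>155)]
    if len(Q)>5:
        print('housing top',np.round(cv2.minEnclosingCircle(Q[:,:2].astype(np.float32))[0],1),np.median(Q[:,2]))
        a,*_=np.linalg.lstsq(np.c_[Q[:,:2]-Q[:,:2].mean(0),np.ones(len(Q))],Q[:,2],rcond=None);print('tilt',a)
    u,v=map(int,proj(d,np.array([514,-165,125.])));cv2.imwrite(f'pics/{c}8_z.png',cv2.resize(d['frame'][v-45:v+45,u-60:u+60,::-1],None,fx=5,fy=5,interpolation=cv2.INTER_CUBIC))
print(robot.read_time_s())
E
```

```text
scene gauge [(array([523., 377.,   2.]), 0.84), (array([419., 242.,   1.]), 0.77), (array([ 512., -167.,   78.]), 0.73)]
scene nozzle []
scene mouth [(array([ 513., -166.,  106.]), 0.9)]
[(58, 250), (62, 88), (66, 31), (70, 18), (74, 5), (82, 7), (86, 87), (90, 114), (94, 48), (98, 46), (102, 66), (106, 65), (110, 72), (114, 14), (118, 13), (122, 16), (126, 11), (130, 5), (134, 9), (138, 27), (142, 25), (146, 27), (150, 23), (154, 23), (158, 81), (162, 42)]
housing top [ 518.  -164.5] 161.28961228631482
tilt [-4.83961861e-02 -5.14403375e-02  1.60853359e+02]
top gauge [(array([523., 376.,  -2.]), 0.72), (array([ 517., -164.,   73.]), 0.59), (array([422., 241.,  -5.]), 0.5)]
top nozzle []
top mouth [(array([ 517., -162.,  110.]), 0.64)]
[(54, 8), (58, 114), (62, 37), (70, 9), (74, 8), (78, 12), (82, 25), (86, 164), (90, 113), (94, 25), (98, 26), (102, 53), (106, 56), (110, 75), (114, 12), (134, 5), (138, 13), (142, 13), (146, 9), (150, 9), (154, 28), (158, 248), (162, 78), (166, 1)]
housing top [ 513.8 -164.3] 160.72690123545
tilt [ 1.62459657e-02 -1.15734603e-02  1.60736484e+02]
26.975
```

View pics/scene8_z.png

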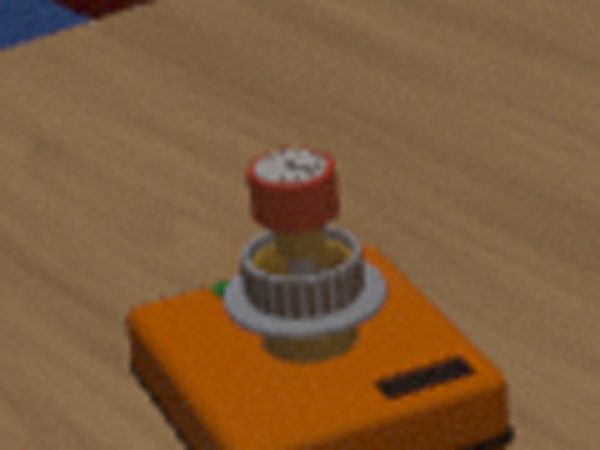

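View pics/scene8.png

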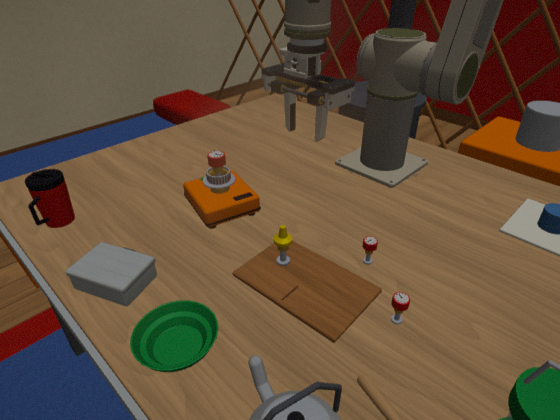

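The gauge stands upright in the coupler. Its top is at z 160.9 (expected 160), the sleeve's top is back at about 112 to 113, and the nozzle is unmoved at (283,243).

```bash
python3 -c "
from station import robot
print(robot.read_contact_force()); robot.close_job()"
```

```text
[-0.25389224 -0.30597204  0.83065368]
the job is handed in; nothing more can be done
```

I pulled the sleeve back, plugged in the large red gauge and pressed it home. The sleeve sprang up and locked it, and I handed the job in at about 27 s; no verdict is reported.

**Last checks:**
- **Gauge:** it is upright within about 4°, within about 2 mm of the coupler's axis by the top view. Its top is at z ≈ 161, which puts the foot about 0.7 mm above the nominal seat. The fingers are off it.
- **Sleeve:** forward again, with its top at about z 112 and the flange at about 89, as at the start.
- **Nozzle:** in the picture it stands in its old place. The network missed it in both last views, so that check is by eye only.

**What disagreed:**
- **Tool height:** the real fingertips sit about 28 mm above the reported TCP. My first push on the sleeve therefore touched nothing; I measured the offset in the depth image, corrected for it, and the second push worked.
- **Gauge position:** the scene camera's circle fit put the housing's top about 4 mm off in x, because it saw only part of it. The top view and the networks' positions put it within about 4 mm of the axis.

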